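Put the microscope parts back in their holders

TASK

Put the four loose microscope parts away: stand each one, upright as it is now, flat inside the rim of the shallow holder whose black silhouette matches its outline. They are optics, so set each one down gently, never dropping it or pressing it hard, and leave the dust blower and the cleaner bottle where they are.

Things in the scene. Friction and masses are not known exactly. Their poses are not given: they have to be found in the camera images.
- objective: Objective lens, steel with a dark knurled band: upright cylinder 32 mm diameter, straight from 0 to 34 mm, then tapering to 18 mm diameter at 50 mm, small glass lens on top; 0.11 to 0.23 kg. Loose, stands on the bench. Origin at the centre of its underside, z up; round, its yaw does not matter.
- eyepiece: Eyepiece, black with an aluminium line: upright cylinder 56 mm diameter, straight from 0 to 32 mm, then a rubber eyecup tapering from 52 to 44 mm diameter at 46 mm, glass lens on top; 0.12 to 0.26 kg. Loose, stands on the bench. Origin at the centre of its underside, z up; round, its yaw does not matter.
- cassette: Filter cassette, dark metal block 32 mm (x) by 56 mm (y) by 36 mm high with a round greenish window on top; 0.09 to 0.19 kg. Loose, stands on the bench. Origin at the centre of its underside, z up; its y axis runs along the 56 mm side.
- slider: Phase slider, bare aluminium bar 28 mm (x) by 130 mm (y) by 18 mm high with three round dark windows in a row on top; 0.09 to 0.20 kg. Loose, stands on the bench. Origin at the centre of its underside, z up; its y axis runs along the 130 mm length.
- holder_objective: Holder of the objective: small round grey dish, 54 mm outside and 48 mm inside diameter, black disc silhouette 32 mm across. Fixed. Origin: centre of its underside on the bench, z up; floor top at 4 mm, rim 3 mm thick, its top at 9 mm. The part has 8 mm play all round.
- holder_eyepiece: Holder of the eyepiece: larger round grey dish, 78 mm outside and 72 mm inside diameter, black disc silhouette 56 mm across. Fixed. Origin: centre of its underside on the bench, z up; floor top at 4 mm, rim 3 mm thick, its top at 9 mm. The part has 8 mm play all round.
- holder_cassette: Holder of the cassette: short rectangular grey tray, inside 48 mm (x) by 72 mm (y), black silhouette 32 by 56 mm; the cassette lies with its 56 mm side along the holder's y axis, either way round. Fixed. Origin: centre of its underside on the bench, z up; floor top at 4 mm, rim 3 mm thick, its top at 9 mm. The part has 8 mm play all round.
- holder_slider: Holder of the slider: long rectangular grey tray, inside 44 mm (x) by 146 mm (y), black silhouette 28 by 130 mm; the slider lies with its length along the holder's y axis, either way round. Fixed. Origin: centre of its underside on the bench, z up; floor top at 4 mm, rim 3 mm thick, its top at 9 mm. The part has 8 mm play all round.
- blower: Bystander: black rubber dust blower, a bulb 58 mm in diameter with a nozzle on top, 80 mm high, standing loose. Origin at the centre of its underside. Leave alone.
- cleaner: Bystander: white lens-cleaner bottle with a blue cap, 38 mm in diameter, 85 mm high, standing loose. Origin at the centre of its underside. Leave alone.
Not all that is in view belongs to the job. Leave any green look-alike of the eyepiece alone.

How it is judged:
By the outcome, as a careful person would: the job done as asked, in the order asked, and still so for the second after the job is handed in, with the robot touching nothing.
It also fails if it takes over 88 s, if anything falls off the work surface, if the arm or the gripper's body presses on something with over 40 N, if the wrist force passes 120 N, or if a joint passes its speed limit or range.

ROBOT

A 6-joint arm with a two-finger parallel gripper is mounted at the origin on the work surface. World frame = base frame: x ahead of the robot, y to its left, z up, the work surface at z = 0. Lengths are in m, angles in rad, forces in N, time in s.
With the tool pointing down it reaches from about 0.275 to 1 m from the base axis. Payload 8.4 kg.
Tool frame: the origin (TCP) lies on the centre line of the jaws, within the pads' length; the fingertips stand 19 mm ahead of it and the grasp point (between the pads) is the TCP (env.nose_length is the distance from the TCP to the fingertips, in m); z points along the fingers, y is the line along which they close (so a half turn about z gives the same grasp; the last joint's range is limited). The gripper opens to 85 mm and grips with 20 to 120 N. Pads are 22 mm wide; open, the fingers measure 114 mm over their backs; the gripper's body (76 mm by 85 mm) begins 54 mm behind the grasp point. The pads swing forward as they close: fully open they stand 13 mm farther back than shut.
Start: joints at [-1.198, 0.353, 1.633, -0, 1.155, -0.002], TCP at [0.229, -0.582, 0.212] pointing down, gripper open.
Joint ranges: [-2.63, 2.63], [-0.92, 2.1], [0.06, 2.66], [-1.3, 4.44], [0, 2.69], [-3.02, 3.02]. Speed limits (rad/s): [2.22, 2.22, 2.79, 3.14, 3.14, 3.14].

INTERFACE

Orientations are given as a 3x3 rotation matrix whose columns are the frame's x, y, z axes.
In Python, from rig import state, grab_frame, camera_params, env, nets gives the robot as it stands.
- The arm moves only by the shell command python3 -m jog 'ROWS'. ROWS is a JSON object of lists of equal length, an entry for each row: "linear": the shift along the tool's x, y, z in units of 0.2 m (1.0 is 0.2 m), a list of three; "spin": the turn about the tool's z in units of 360 degrees (1.0 is 360 degrees); "claw": the opening, from 0 (shut) to 1 (fully open). A call has exactly 10 rows; each row is the pose to reach, as a shift and turn from the pose commanded when the call began, along the tool's axes at that moment, turning the shorter way round; what a row does not reach only later rows make up. A row lasts 1/8 s, in which the tool goes at most 62.5 mm and 10.7 degrees, less where a joint would pass 70% of its speed; a pose out of reach is approached as far as the arm can. A call with a number of a shift or a turn outside -1 to 1 is refused whole. A call with a gripper value outside its range is refused whole. The fingers move at their own pace and stop on an object; the grip force is fixed at half the most. Time passes only in rows, so rows that repeat a pose let the fingers close, or fill a call up. It gives the time, the measured TCP pose, the force, the opening and the grip force at its end, in the units of the state.
- state(): the state, without advancing time (a new reading comes with each control period).
- grab_frame(name): name is "scene" or "top"; returns the picture (480x640x3 uint8, red, green, blue); there is no depth.
- camera_params(name): a dict with "camera_matrix" (3x3 intrinsics, pixels), "dist" ([k1, k2, p1, p2, k3] as OpenCV has them; the pictures are not rectified), "origin" and "attitude" of the camera in the world. Camera axes: x right, y up, looking along -z (the intrinsics and any distortion apply to the point x, -y, -z); pixel columns grow to the right and rows downward; lengths in m; the calibration is good to about 2 mm. A picture is of the moment at which its call begins. camera_params takes no time and is no camera call.
- env.close_job(): hands the job in; it is judged then, once.
Trained networks look in the newest picture that a camera, given by its name, has taken for a name from the list of things; names that differ only in an ending like _2 or _b are one class to them, and where a whole thing is asked for, a point or a joint stands for the part that bears it (a point fixed in the world has none). Each returns a list of dicts, best first, with "score" (0 to 1); they miss things now and then, are a little off and sometimes report something else, mostly with a low value. They report only what shows in the picture. A call takes as long as a camera call. They do not tell look-alikes from the thing itself.
- nets.boxes_of(camera, thing): "position" ([column, row] as shares, 0 to 1, of the picture: columns of its width, rows of its height, amid what is visible of it).
- nets.cut_out(camera, thing): "pixels" (480x640 bool, what is visible of it) and "position" ([column, row] as shares, 0 to 1, of the picture: columns of its width, rows of its height, amid what is visible of it).
The state is a dict: "time_s": time; "joint_pos": joint angles; "qd": joint speeds; "joint_efforts": joint torques, N m; "tcp_pos": TCP position; "tool_rot": TCP orientation; "contact_force": force on the tool from outside, world axes, zero at the start; "torque": the same for the moment, N m; "gripper_width": finger opening in m; "grasp_force": force on a finger pad.
Only numpy, scipy, OpenCV 4.12 (cv2) and the standard library are available. Lean on these libraries where they do the work, as an engineer would, in place of code of your own. Each camera call takes 0.05 s, during which the arm holds its last target. There are 200 camera calls.

## Working session

There is one attempt and no reset: what is moved stays moved. The work goes in short steps, Python scripts to look and compute and a shell command to move; the robot and the scene stay as the last step left them, time stands still between calls to the robot, and variables do not carry over. Pictures are saved under pics/ and viewed, at most 14 in all, crops included, and the job is handed in when it is done.

```bash
mkdir -p pics; ls; python3 - <<'E'
from rig import state, grab_frame, camera_params, env, nets
import cv2
for c in("top","scene"):
    cv2.imwrite(f"pics/{c}0.png",grab_frame(c)[:,:,::-1]); print(c,camera_params(c))
    for n in "objective eyepiece cassette slider holder_objective holder_eyepiece holder_cassette holder_slider blower cleaner".split():
        print(n,[(round(d["score"],2),round(d["position"][0]*640),round(d["position"][1]*480)) for d in nets.boxes_of(c,n)])
s=state(); print(s["time_s"],s["tool_rot"],s["tcp_pos"])
E
```

```text
pics
top {'camera_matrix': array([[502.61781016,   0.        , 314.02692941],
       [  0.        , 502.61781016, 237.84972472],
       [  0.        ,   0.        ,   1.        ]]), 'dist': array([-0.0646505,  0.       ,  0.       ,  0.       ,  0.       ]), 'origin': array([ 0.38435124, -0.0166279 ,  1.20445001]), 'attitude': array([[ 0.0236662 ,  0.99577351, -0.08874137],
       [-0.99971084,  0.02319426, -0.00634564],
       [-0.00426053,  0.08886589,  0.99603449]])}
objective [(0.73, 274, 257)]
eyepiece [(0.89, 202, 257), (0.77, 220, 297)]
cassette [(0.82, 430, 254)]
slider [(0.55, 347, 255)]
holder_objective [(0.69, 188, 186)]
holder_eyepiece [(0.72, 432, 193)]
holder_cassette [(0.89, 270, 189)]
holder_slider [(0.94, 351, 191)]
blower [(0.62, 108, 248)]
cleaner [(0.75, 500, 222)]
scene {'camera_matrix': array([[581.37910057,   0.        , 316.82788634],
       [  0.        , 581.37910057, 237.26477546],
       [  0.        ,   0.        ,   1.        ]]), 'dist': array([-0.05987956,  0.        ,  0.        ,  0.        ,  0.        ]), 'origin': array([ 1.41994259, -0.50506718,  0.99514881]), 'attitude': array([[ 0.49497616, -0.57654547,  0.65007224],
       [ 0.86873095,  0.34340565, -0.35690208],
       [-0.0174682 ,  0.7413959 ,  0.6708405 ]])}
objective [(0.6, 330, 222)]
eyepiece [(0.93, 356, 184), (0.69, 423, 188), (0.64, 277, 248), (0.61, 387, 200)]
cassette [(0.68, 203, 276)]
slider [(0.63, 276, 247)]
holder_objective [(0.83, 444, 233)]
holder_eyepiece [(0.58, 229, 326)]
holder_cassette [(0.96, 374, 262)]
holder_slider [(0.65, 305, 294)]
blower [(0.75, 458, 175), (0.33, 374, 261)]
cleaner []
1.1 [[ 9.30585100e-01  3.66075636e-01 -2.86927396e-05]
 [ 3.66075637e-01 -9.30585098e-01  5.40425369e-05]
 [-6.91737986e-06 -6.07948926e-05 -9.99999998e-01]] [ 0.22877783 -0.58161196  0.21224905]
```

View pics/top0.png

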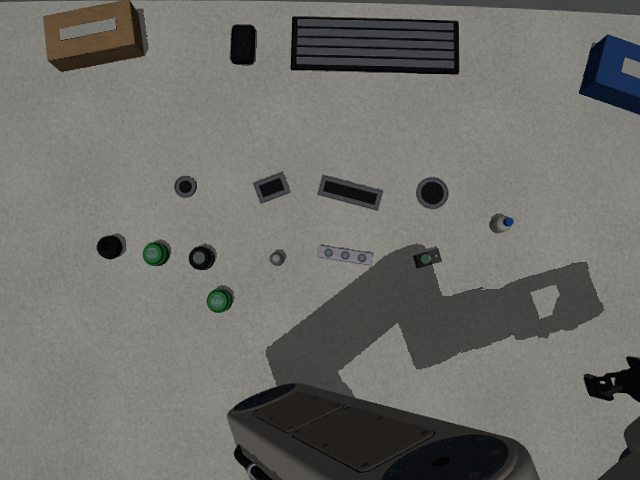

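View pics/scene0.png

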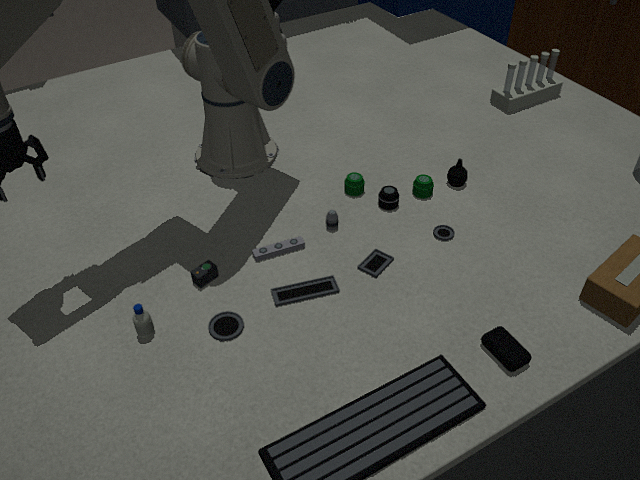

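The top view shows the loose parts in a row: black eyepiece (202,257), objective (277,258), slider (346,255) and cassette (428,257). The holders sit above them: objective (185,187), cassette (271,188), slider (351,192) and eyepiece (432,193). The green look-alikes are at (155,254) and (220,300), the blower at (109,247) and the cleaner at (502,223).

Next I'll fit the 3D outlines to the masks.

```bash
cat > loc.py <<'E'
import numpy as np, cv2
from scipy.optimize import least_squares
from rig import state, grab_frame, camera_params, env, nets
def project(P,c):
    k=camera_params(c); q=(np.asarray(P)-k["origin"])@k["attitude"]; q=q*[1,-1,-1]
    return cv2.projectPoints(q.astype(float),np.zeros(3),np.zeros(3),k["camera_matrix"],k["dist"])[0].reshape(-1,2)
def ground(u,z,c):
    k=camera_params(c); n=cv2.undistortPoints(np.array([[u]],float),k["camera_matrix"],k["dist"])[0,0]
    d=k["attitude"]@np.array([n[0],-n[1],-1.]); return (k["origin"]+d*(z-k["origin"][2])/d[2])[:2]
def cyl(*rz):
    a=np.arange(0,2*np.pi,.1); return np.vstack([np.c_[r*np.cos(a),r*np.sin(a),0*a+z] for r,z in rz])
def box(x,y,z): return np.array([[i*x/2,j*y/2,k] for i in(-1,1) for j in(-1,1) for k in(0,z)])
M=dict(objective=cyl((.016,0),(.016,.034),(.009,.05)),eyepiece=cyl((.028,0),(.028,.032),(.022,.046)),
 cassette=box(.032,.056,.036),slider=box(.028,.130,.018),holder_objective=cyl((.027,0),(.027,.009)),
 holder_eyepiece=cyl((.039,0),(.039,.009)),holder_cassette=box(.054,.078,.009),holder_slider=box(.050,.152,.009))
def mom(m):
    c=np.array([m["m10"],m["m01"]])/m["m00"]; return c,np.array([m["mu20"],m["mu11"],m["mu02"]])/m["m00"],m["m00"]
def locate(n,c,near,mask=None):
    if mask is None:
        ds=[d for d in nets.cut_out(c,n) if np.hypot(d["position"][0]*640-near[0],d["position"][1]*480-near[1])<14]
        if not ds: return None
        mask=ds[0]["pixels"]
    c0,s0,a0=mom(cv2.moments(mask.astype(np.uint8),True)); rnd=len(M[n])>8
    def pred(p):
        R=np.array([[np.cos(p[2]),-np.sin(p[2]),0],[np.sin(p[2]),np.cos(p[2]),0],[0,0,1]])
        return mom(cv2.moments(cv2.convexHull((project(M[n]@R.T+[p[0],p[1],0],c)).astype(np.float32))))
    f=lambda p:np.r_[pred(p)[0]-c0,(pred(p)[1]-s0)*(0 if rnd else .02)]
    best=min((least_squares(f,[*ground(c0,.01,c),y],x_scale=[.01,.01,.1],diff_step=1e-4) for y in ([.01] if rnd else (-1.2,-.6,.01,.6,1.2))),key=lambda r:r.cost)
    return np.r_[best.x[:2],np.degrees(best.x[2])],a0/pred(best.x)[2],best.cost
E
python3 - <<'E'
from loc import *
np.set_printoptions(precision=4,suppress=True)
px={"top":dict(objective=(277,258),eyepiece=(202,257),cassette=(428,257),slider=(346,255),holder_objective=(185,187),holder_cassette=(271,188),holder_slider=(351,192),holder_eyepiece=(432,193)),
"scene":dict(objective=(332,220),eyepiece=(388,197),cassette=(205,273),slider=(279,248),holder_objective=(444,233),holder_cassette=(376,263),holder_slider=(306,291),holder_eyepiece=(226,326))}
for c in px:
    grab_frame(c)
    for n in px[c]: print(c,n,locate(n,c,px[c][n]))
print(env.nose_length,state()["gripper_width"],state()["time_s"],state()["contact_force"])
E
```

```text
top objective (array([0.4397, 0.0785, 0.534 ]), 1.002770871811146, np.float64(1.5086455100667055e-12))
top eyepiece (array([0.4363, 0.2583, 0.5763]), 1.0361568347613814, np.float64(4.819092236415003e-13))
top cassette (array([ 0.4486, -0.2765, 17.9255]), 0.9494789168779924, np.float64(0.0015990560086337256))
top slider (array([ 0.4523, -0.0829, -8.2678]), 0.9756478726168814, np.float64(0.009783056486776022))
top holder_objective (array([0.608 , 0.3085, 0.5273]), 0.9847060399930384, np.float64(8.589470233570258e-13))
top holder_cassette (array([ 0.6129,  0.0973, 25.5569]), 1.006635039722816, np.float64(0.0020639394149306466))
top holder_slider (array([  0.6055,  -0.0936, -14.6497]), 0.981179816781234, np.float64(0.028104269213510967))
top holder_eyepiece (array([ 0.6079, -0.2923,  0.4858]), 0.9348580538949653, np.float64(2.426953304963097e-13))
scene objective (array([0.4367, 0.0782, 0.9581]), 1.0569356506413337, np.float64(6.140749530880543e-12))
scene eyepiece (array([ 0.436 ,  0.2552, -0.2769]), 0.9677567248006937, np.float64(6.646344572011427e-15))
scene cassette (array([ 0.4493, -0.2766, 16.4628]), 0.9444968870652461, np.float64(0.002133998410635985))
scene slider (array([  0.4523,  -0.083 , 173.8747]), 0.8248943032062941, np.float64(0.04997273181255784))
scene holder_objective (array([0.6109, 0.3092, 0.2998]), 0.9128393731109589, np.float64(2.371291270317948e-13))
scene holder_cassette (array([   0.6121,    0.098 , -154.2807]), 0.9152057548991072, np.float64(0.007880789613968193))
scene holder_slider (array([  0.6048,  -0.0932, -13.1555]), 1.0379460023571325, np.float64(0.009591428780431944))
scene holder_eyepiece (array([ 0.6072, -0.2907,  0.8016]), 0.920784747231933, np.float64(4.266585947973044e-12))
0.019 0.08564846246655113 2.0 [-0.059   0.5998 -0.6889]
```

```bash
cat > go.py <<'E'
import sys, numpy as np
from rig import state
x,y,z,psi=map(float,sys.argv[1:5]); s=state(); R=s["tool_rot"]; p=s["tcp_pos"]
l=R.T@(np.array([x,y,z])-p)/.2
cur=np.degrees(np.arctan2(R[1,0],R[0,0])); d=(cur-psi+180)%360-180
print("lin",np.round(l,3),"spin",round(d/360,4),"| tcp",np.round(p,4),"psi",round(cur,2),"F",np.round(s["contact_force"],1),"w",round(s["gripper_width"],4),"g",round(s["grasp_force"],1),"t",round(s["time_s"],2),"j6",round(s["joint_pos"][5],2))
E
python3 go.py .449 -.2765 .16 107.5
```

```text
lin [ 1.583 -1.017  0.261] spin -0.239 | tcp [ 0.2288 -0.5816  0.2123] psi 21.47 F [-0.1  0.6 -0.7] w 0.0856 g 0.0 t 2.0 j6 -0.0
```

```bash
python3 -m jog '{"linear":[[0.2,-0.1,0],[0.4,-0.2,0],[0.6,-0.3,0],[0.8,-0.4,0],[1,-0.5,0],[1,-0.6,0],[1,-0.65,0],[1,-0.65,0],[1,-0.65,0],[1,-0.65,0]],"spin":[-0.028,-0.056,-0.084,-0.112,-0.14,-0.168,-0.196,-0.224,-0.239,-0.239],"claw":[1,1,1,1,1,1,1,1,1,1]}'; python3 go.py .449 -.2765 .12 107.5
```

```text
time_s: 3.25
tcp_pos: [0.3674, -0.3874, 0.2124]
tool_rot: [[-0.3, 0.954, 0.0], [0.954, 0.3, -0.0], [-0.0, 0.0, -1.0]]
contact_force: [-0.5, -0.9, 0.5]
gripper_width: 0.0855
grasp_force: 0.0
lin [0.407 0.556 0.462] spin -0.0001 | tcp [ 0.3674 -0.3874  0.2124] psi 107.48 F [-0.5 -0.9  0.5] w 0.0855 g 0.0 t 3.25 j6 -1.12
```

```bash
python3 -m jog '{"linear":[[0.1,0.14,0.05],[0.2,0.28,0.15],[0.3,0.42,0.3],[0.4,0.556,0.45],[0.407,0.556,0.55],[0.407,0.556,0.62],[0.407,0.556,0.65],[0.407,0.556,0.65],[0.407,0.556,0.65],[0.407,0.556,0.65]],"spin":[0,0,0,0,0,0,0,0,0,0],"claw":[1,1,1,1,1,1,1,1,1,1]}'; python3 go.py .449 -.2765 .034 107.5; python3 - <<'E'
from rig import *
import cv2
for c in("top","scene"): cv2.imwrite(f"pics/{c}1.png",grab_frame(c)[:,:,::-1])
a=cv2.imread("pics/top1.png")[180:330,350:550];b=cv2.imread("pics/scene1.png")[180:330,120:320]
cv2.imwrite("pics/m1.png",cv2.resize(cv2.hconcat([a,b]),(800,300),interpolation=cv2.INTER_CUBIC))
E
```

```text
time_s: 4.5
tcp_pos: [0.4492, -0.2767, 0.0829]
tool_rot: [[-0.3, 0.954, 0.001], [0.954, 0.3, -0.001], [-0.001, 0.001, -1.0]]
contact_force: [-0.7, 0.5, 0.4]
gripper_width: 0.0854
grasp_force: 0.0
lin [ 0.002 -0.001  0.245] spin -0.0 | tcp [ 0.4492 -0.2767  0.0829] psi 107.49 F [-0.7  0.5  0.4] w 0.0854 g 0.0 t 4.5 j6 -0.86
```

View pics/m1.png

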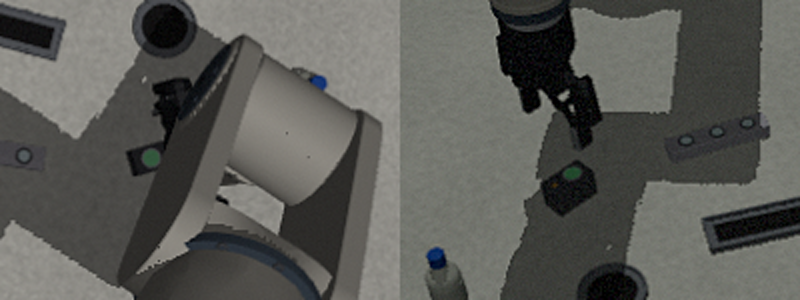

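The crops show the open jaws above the cassette, which is at about (150,157) in the top crop and (570,188) in the scene crop. Their closing line runs across its short side.

```bash
python3 -m jog '{"linear":[[0,0,0.05],[0,0,0.1],[0,0,0.15],[0,0,0.19],[0,0,0.22],[0,0,0.245],[0,0,0.245],[0,0,0.245],[0,0,0.245],[0,0,0.245]],"spin":[0,0,0,0,0,0,0,0,0,0],"claw":[1,1,1,1,1,1,1,0.8,0.6,0.45]}' && python3 -m jog '{"linear":[[0,0,0],[0,0,0],[0,0,0],[0,0,0],[0,0,0],[0,0,0],[0,0,0],[0,0,0],[0,0,0],[0,0,0]],"spin":[0,0,0,0,0,0,0,0,0,0],"claw":[0.35,0.3,0.2,0.1,0,0,0,0,0,0]}'; python3 go.py .449 -.2765 .15 107.5
```

```text
time_s: 5.85
tcp_pos: [0.449, -0.2764, 0.0335]
tool_rot: [[-0.301, 0.954, 0.0], [0.954, 0.301, -0.0], [-0.0, 0.0, -1.0]]
contact_force: [-0.4, 0.4, 0.1]
gripper_width: 0.0384
grasp_force: 0.0
time_s: 7.1
tcp_pos: [0.4489, -0.2763, 0.0333]
tool_rot: [[-0.301, 0.954, -0.0], [0.954, 0.301, 0.0], [0.0, -0.0, -1.0]]
contact_force: [-0.0, -0.6, 0.1]
gripper_width: -0.0003
grasp_force: 0.0
lin [-0.001  0.    -0.584] spin 0.0 | tcp [ 0.4489 -0.2763  0.0333] psi 107.51 F [-0.  -0.6  0.1] w -0.0003 g 0.0 t 7.1 j6 -0.86
```

```bash
python3 - <<'E'
from rig import *
import cv2
for c in("top","scene"): cv2.imwrite(f"pics/{c}2.png",grab_frame(c)[:,:,::-1])
a=cv2.imread("pics/top2.png")[180:330,350:550];b=cv2.imread("pics/scene2.png")[200:350,120:320]
cv2.imwrite("pics/m2.png",cv2.resize(cv2.hconcat([a,b]),(800,300),interpolation=cv2.INTER_CUBIC))
E
```

```text
(no output)
```

View pics/m2.png

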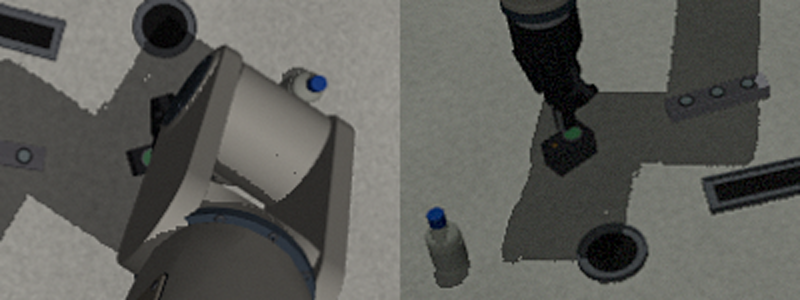

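```bash
python3 - <<'E'
from loc import *
a=cv2.imread("pics/scene2.png"); b=cv2.imread("pics/top2.png"); s=state()
T=s["tcp_pos"]; R=s["tool_rot"]
c,sn=np.cos(np.radians(17.5)),np.sin(np.radians(17.5)); Q=M["cassette"]@np.array([[c,-sn,0],[sn,c,0],[0,0,1]]).T+[.449,-.2765,0]
out=[]
for im,cam,(x0,y0,w,h) in((a,"scene",(160,200,90,100)),(b,"top",(380,200,90,100))):
    f=8; im=cv2.resize(im,None,fx=f,fy=f,interpolation=cv2.INTER_CUBIC); im=cv2.convertScaleAbs(im,alpha=2.0)
    m=lambda P:((project(P,cam)+.5)*f).astype(int)
    cv2.polylines(im,[cv2.convexHull(m(Q).astype(np.int32))],True,(0,255,255),1)
    L=m([T-R[:,2]*.05,T,T+R[:,2]*.019]); 
    for p,q in zip(L,L[1:]): cv2.line(im,tuple(map(int,p)),tuple(map(int,q)),(0,0,255),2)
    out.append(im[y0*f:(y0+h)*f,x0*f:(x0+w)*f])
cv2.imwrite("pics/m3.png",cv2.resize(cv2.hconcat(out),(800,444)))
E
```

```text
(no output)
```

View pics/m3.png

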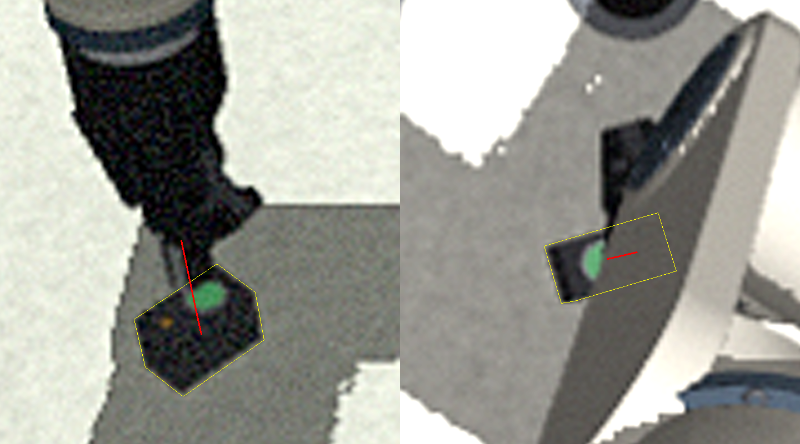

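The overlay shows the cassette outline matches in both cameras, about (200,330) in the left panel. The shut fingers end near (195,283), above or behind its top face, and not along the red tool axis I projected. I'll raise the arm and see where the fingertips really are.

```bash
python3 -m jog '{"linear":[[0,0,-0.1],[0,0,-0.2],[0,0,-0.3],[0,0,-0.4],[0,0,-0.5],[0,0,-0.5],[0,0,-0.5],[0,0,-0.5],[0,0,-0.5],[0,0,-0.5]],"spin":[0,0,0,0,0,0,0,0,0,0],"claw":[0,0,0,0,0,0,0,0,0,0]}'; python3 - <<'E'
from loc import *
s=state(); T=s["tcp_pos"]; R=s["tool_rot"]; out=[]
for cam in("scene","top"):
    im=grab_frame(cam)[:,:,::-1]; cv2.imwrite(f"pics/{cam}4.png",im)
    f=8; u=project([T],cam)[0]; x0,y0=int(u[0])-45,int(u[1])-55
    im=cv2.convertScaleAbs(cv2.resize(im,None,fx=f,fy=f,interpolation=cv2.INTER_CUBIC),alpha=2.5)
    L=((project([T-R[:,2]*.054,T,T+R[:,2]*.019],cam)+.5)*f).astype(int); print(cam,(L-[x0*f,y0*f])*400/720)
    for p in L: cv2.circle(im,tuple(map(int,p)),6,(0,0,255),2)
    out.append(im[y0*f:(y0+100)*f,x0*f:(x0+90)*f])
cv2.imwrite("pics/m4.png",cv2.resize(cv2.hconcat(out),(800,444)))
E
```

```text
time_s: 8.45
tcp_pos: [0.4487, -0.2762, 0.1329]
tool_rot: [[-0.301, 0.954, -0.001], [0.954, 0.301, 0.0], [0.001, -0.0, -1.0]]
contact_force: [-1.1, 0.1, 0.3]
gripper_width: 0.0004
grasp_force: 0.0
scene [[188.88888889 166.66666667]
 [206.11111111 248.88888889]
 [212.22222222 276.66666667]]
top [[231.11111111 241.11111111]
 [202.77777778 247.22222222]
 [193.33333333 249.44444444]]
```

View pics/m4.png

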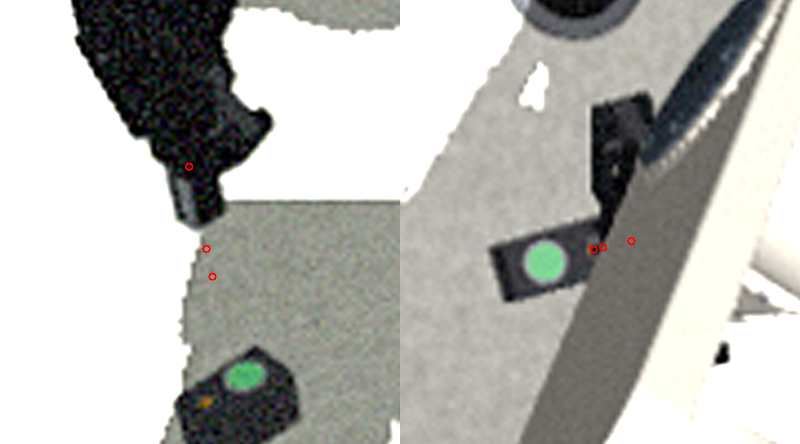

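The raised view shows the shut fingertips at crop (203,228), well short of the predicted tip at (212,277) but on the predicted axis. The real tips are therefore about 32 mm farther back along the tool axis than stated. I'll correct for that and check again just above the part.

```bash
python3 -m jog '{"linear":[[0,0,0.1],[0,0,0.2],[0,0,0.3],[0,0,0.4],[0,0,0.46],[0,0,0.5],[0,0,0.5],[0,0,0.5],[0,0,0.5],[0,0,0.5]],"spin":[0,0,0,0,0,0,0,0,0,0],"claw":[0.65,0.65,0.65,0.65,0.65,0.65,0.65,0.65,0.65,0.65]}'; cat > view.py <<'E'
import sys
from loc import *
s=state(); T=s["tcp_pos"]; R=s["tool_rot"]; out=[]
for cam in("scene","top"):
    im=grab_frame(cam)[:,:,::-1]; f=8; u=project([T],cam)[0]; x0,y0=max(0,int(u[0])-45),max(0,int(u[1])-55)
    im=cv2.convertScaleAbs(cv2.resize(im,None,fx=f,fy=f,interpolation=cv2.INTER_CUBIC),alpha=3)
    P=[T+R[:,2]*(T[2]-z) for z in(0,.01,.02,.03,.04,.05,.06)]
    for p in ((project(P,cam)+.5)*f).astype(int): cv2.circle(im,tuple(map(int,p)),5,(0,0,255),2)
    out.append(im[y0*f:(y0+100)*f,x0*f:(x0+90)*f])
cv2.imwrite(sys.argv[1],cv2.resize(cv2.hconcat(out),(800,444)))
E
python3 view.py pics/m5.png
```

```text
time_s: 9.8
tcp_pos: [0.4491, -0.2765, 0.0337]
tool_rot: [[-0.301, 0.954, 0.001], [0.954, 0.301, -0.0], [-0.001, 0.0, -1.0]]
contact_force: [0.8, 0.7, 0.2]
gripper_width: 0.0558
grasp_force: 0.0
```

View pics/m5.png

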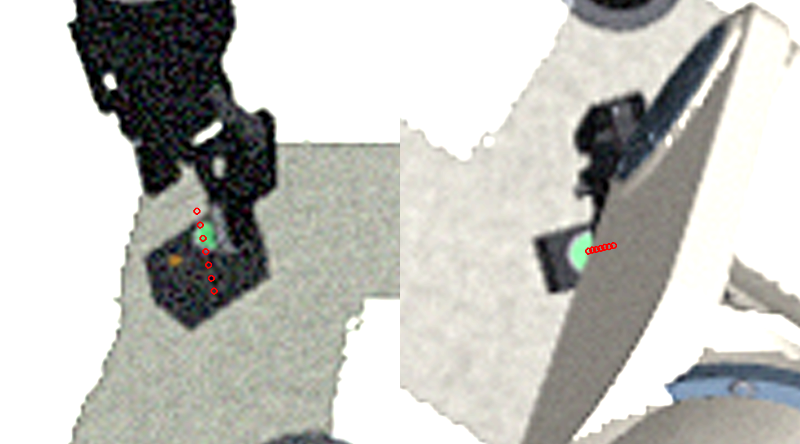

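The jaw tips, at crop (160,193) and (237,250), straddle the cassette. Their midpoint on the axis scale puts them at z ≈ 52 mm for a reported 33.7 mm, so the tips sit about 18 mm above the TCP reading at this opening. I'll descend 37 mm and grip.

```bash
python3 -m jog '{"linear":[[0,0,0.03],[0,0,0.06],[0,0,0.09],[0,0,0.12],[0,0,0.15],[0,0,0.17],[0,0,0.18],[0,0,0.18],[0,0,0.18],[0,0,0.18]],"spin":[0,0,0,0,0,0,0,0,0,0],"claw":[0.65,0.65,0.65,0.65,0.65,0.65,0.65,0.65,0.6,0.55]}' && python3 -m jog '{"linear":[[0,0,0],[0,0,0],[0,0,0],[0,0,0],[0,0,0],[0,0,0],[0,0,0],[0,0,0],[0,0,0],[0,0,0]],"spin":[0,0,0,0,0,0,0,0,0,0],"claw":[0.5,0.45,0.42,0.39,0.36,0.3,0.2,0.2,0.2,0.2]}'; python3 go.py .449 -.2765 .12 107.5
```

```text
time_s: 11.15
tcp_pos: [0.449, -0.2764, -0.0025]
tool_rot: [[-0.301, 0.954, 0.0], [0.954, 0.301, -0.0], [-0.0, 0.0, -1.0]]
contact_force: [0.8, 0.3, 0.3]
gripper_width: 0.0469
grasp_force: 0.0
time_s: 12.4
tcp_pos: [0.4489, -0.2763, -0.0025]
tool_rot: [[-0.301, 0.954, 0.0], [0.954, 0.301, -0.0], [-0.0, 0.0, -1.0]]
contact_force: [-1.4, 0.6, 6.1]
gripper_width: 0.0308
grasp_force: 59.4
lin [-0.001  0.    -0.612] spin 0.0 | tcp [ 0.4489 -0.2763 -0.0025] psi 107.51 F [-1.4  0.6  6.1] w 0.0308 g 59.4 t 12.4 j6 -0.86
```

```bash
python3 go.py .6125 .0975 .0775 115.6; python3 -m jog '{"linear":[[0,0,-0.08],[0,0,-0.2],[0,0,-0.3],[0.08,0,-0.4],[0.2,0.04,-0.4],[0.35,0.1,-0.4],[0.5,0.16,-0.4],[0.65,0.24,-0.4],[0.8,0.3,-0.4],[0.9,0.35,-0.4]],"spin":[0,0,0,0,-0.005,-0.01,-0.015,-0.02,-0.0225,-0.0225],"claw":[0.2,0.2,0.2,0.2,0.2,0.2,0.2,0.2,0.2,0.2]}'; python3 go.py .6125 .0975 .0375 115.6
```

```text
lin [ 1.536  1.343 -0.4  ] spin -0.0225 | tcp [ 0.4489 -0.2763 -0.0025] psi 107.51 F [-1.4  0.6  6.1] w 0.0308 g 59.4 t 12.4 j6 -0.86
time_s: 13.65
tcp_pos: [0.4615, -0.0823, 0.0781]
tool_rot: [[-0.433, 0.901, 0.0], [0.901, 0.433, 0.0], [-0.0, 0.0, -1.0]]
contact_force: [0.2, 0.4, -0.7]
gripper_width: 0.0304
grasp_force: 59.7
lin [0.483 1.07  0.203] spin 0.0002 | tcp [ 0.4615 -0.0823  0.0781] psi 115.66 F [ 0.2  0.4 -0.7] w 0.0304 g 59.7 t 13.65 j6 -0.63
```

```bash
python3 -m jog '{"linear":[[0.08,0.1,0],[0.15,0.25,0],[0.22,0.4,0],[0.3,0.55,0],[0.38,0.7,0],[0.44,0.85,0],[0.483,0.95,0],[0.483,1,0.05],[0.483,1,0.1],[0.483,1,0.1]],"spin":[0,0,0,0,0,0,0,0,0,0],"claw":[0.2,0.2,0.2,0.2,0.2,0.2,0.2,0.2,0.2,0.2]}'; python3 go.py .6125 .0975 .0035 115.6; python3 view.py pics/m6.png
```

```text
time_s: 14.9
tcp_pos: [0.5982, 0.089, 0.0557]
tool_rot: [[-0.432, 0.902, -0.003], [0.902, 0.432, -0.001], [0.001, -0.003, -1.0]]
contact_force: [-0.7, -0.5, -0.7]
gripper_width: 0.0302
grasp_force: 59.7
lin [0.007 0.084 0.261] spin -0.0001 | tcp [0.5982 0.089  0.0557] psi 115.58 F [-0.7 -0.5 -0.7] w 0.0302 g 59.7 t 14.9 j6 -0.3
```

View pics/m6.png

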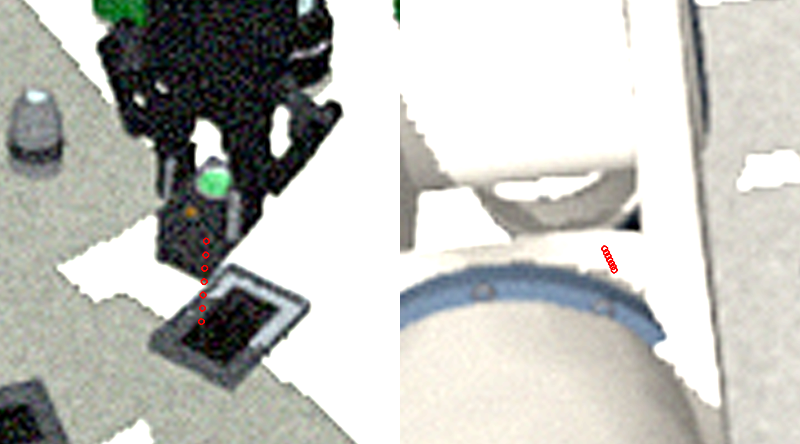

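The cassette (200,225) hangs level between the pads, and its tray is at (230,325), just ahead. I'll align over the tray and lower slowly.

```bash
python3 -m jog '{"linear":[[0.003,0.04,0],[0.007,0.084,0.02],[0.007,0.084,0.06],[0.007,0.084,0.1],[0.007,0.084,0.14],[0.007,0.084,0.17],[0.007,0.084,0.2],[0.007,0.084,0.22],[0.007,0.084,0.22],[0.007,0.084,0.22]],"spin":[0,0,0,0,0,0,0,0,0,0],"claw":[0.2,0.2,0.2,0.2,0.2,0.2,0.2,0.2,0.2,0.2]}'; python3 go.py .6125 .0975 .002 115.6
```

```text
time_s: 16.25
tcp_pos: [0.6148, 0.0985, 0.0135]
tool_rot: [[-0.432, 0.902, 0.0], [0.902, 0.432, 0.0], [-0.0, 0.0, -1.0]]
contact_force: [-0.2, -0.3, -1.1]
gripper_width: 0.0304
grasp_force: 59.7
lin [ 0.    -0.012  0.057] spin 0.0 | tcp [0.6148 0.0985 0.0135] psi 115.62 F [-0.2 -0.3 -1.1] w 0.0304 g 59.7 t 16.25 j6 -0.29
```

```bash
python3 -m jog '{"linear":[[0,-0.01,0.01],[0,-0.012,0.02],[0,-0.012,0.03],[0,-0.012,0.04],[0,-0.012,0.045],[0,-0.012,0.05],[0,-0.012,0.054],[0,-0.012,0.057],[0,-0.012,0.057],[0,-0.012,0.057]],"spin":[0,0,0,0,0,0,0,0,0,0],"claw":[0.2,0.2,0.2,0.2,0.2,0.2,0.2,0.2,0.2,0.2]}'; python3 go.py .6125 .0975 .0015 115.6
```

```text
time_s: 17.5
tcp_pos: [0.6125, 0.0975, 0.0019]
tool_rot: [[-0.432, 0.902, 0.0], [0.902, 0.432, 0.0], [-0.0, 0.0, -1.0]]
contact_force: [0.0, 0.4, -1.7]
gripper_width: 0.0306
grasp_force: 59.7
lin [0.    0.    0.002] spin 0.0 | tcp [0.6125 0.0975 0.0019] psi 115.62 F [ 0.   0.4 -1.7] w 0.0306 g 59.7 t 17.5 j6 -0.29
```

```bash
python3 -m jog '{"linear":[[0,0,0.001],[0,0,0.002],[0,0,0.003],[0,0,0.004],[0,0,0.004],[0,0,0.005],[0,0,0.005],[0,0,0.005],[0,0,0.005],[0,0,0.005]],"spin":[0,0,0,0,0,0,0,0,0,0],"claw":[0.2,0.2,0.2,0.2,0.2,0.2,0.2,0.2,0.2,0.2]}'; python3 go.py .6125 .0975 .0015 115.6
```

```text
time_s: 18.75
tcp_pos: [0.6125, 0.0974, 0.0015]
tool_rot: [[-0.432, 0.902, 0.0], [0.902, 0.432, -0.0], [-0.0, 0.0, -1.0]]
contact_force: [-2.4, 0.1, 7.4]
gripper_width: 0.0311
grasp_force: 60.8
lin [0. 0. 0.] spin 0.0001 | tcp [0.6125 0.0974 0.0015] psi 115.62 F [-2.4  0.1  7.4] w 0.0311 g 60.8 t 18.75 j6 -0.29
```

```bash
python3 -m jog '{"linear":[[0,0,0],[0,0,0],[0,0,0],[0,0,-0.02],[0,0,-0.08],[0,0,-0.16],[0,0,-0.26],[0,0,-0.36],[0,0,-0.4],[0,0,-0.4]],"spin":[0,0,0,0,0,0,0,0,0,0],"claw":[0.42,0.55,0.65,0.65,0.65,0.65,0.65,0.65,0.65,0.65]}'; python3 go.py .4523 -.083 .06 82
```

```text
time_s: 20.0
tcp_pos: [0.6129, 0.0975, 0.0818]
tool_rot: [[-0.432, 0.902, 0.001], [0.902, 0.432, 0.0], [-0.0, 0.001, -1.0]]
contact_force: [0.1, -0.1, 0.2]
gripper_width: 0.0558
grasp_force: 0.0
lin [-0.467 -1.114  0.108] spin 0.0934 | tcp [0.6129 0.0975 0.0818] psi 115.62 F [ 0.1 -0.1  0.2] w 0.0558 g 0.0 t 20.0 j6 -0.29
```

```bash
python3 -m jog '{"linear":[[-0.06,-0.15,0],[-0.14,-0.33,0],[-0.23,-0.53,0],[-0.32,-0.73,0],[-0.4,-0.9,0],[-0.467,-1,0],[-0.467,-1,0],[-0.467,-1,0],[-0.467,-1,0],[-0.467,-1,0]],"spin":[0.01,0.02,0.04,0.06,0.08,0.0934,0.0934,0.0934,0.0934,0.0934],"claw":[0.65,0.65,0.65,0.65,0.65,0.65,0.65,0.65,0.65,0.65]}'; python3 go.py .4523 -.083 .028 82; python3 - <<'E'
from loc import *
np.set_printoptions(precision=4,suppress=True)
c="scene"; grab_frame(c); print(locate("slider",c,(279,248)), locate("cassette",c,(376,258)))
E
```

```text
time_s: 21.25
tcp_pos: [0.4728, -0.0727, 0.0808]
tool_rot: [[0.138, 0.99, -0.0], [0.99, -0.138, 0.0], [0.0, -0.0, -1.0]]
contact_force: [-0.3, 0.1, 0.0]
gripper_width: 0.0553
grasp_force: 0.0
lin [-0.065 -0.094  0.264] spin 0.0002 | tcp [ 0.4728 -0.0727  0.0808] psi 82.07 F [-0.3  0.1  0. ] w 0.0553 g 0.0 t 21.25 j6 -0.02
(array([  0.4505,  -0.0832, 174.0232]), 0.9019880771425672, np.float64(0.019103423283153204)) (array([ 0.6096,  0.0988, 25.6398]), 0.9561605547155382, np.float64(0.0016404307780036296))
```

```bash
python3 -m jog '{"linear":[[-0.03,-0.05,0],[-0.065,-0.097,0.04],[-0.065,-0.097,0.1],[-0.065,-0.097,0.17],[-0.065,-0.097,0.24],[-0.065,-0.097,0.3],[-0.065,-0.097,0.35],[-0.065,-0.097,0.39],[-0.065,-0.097,0.42],[-0.065,-0.097,0.434]],"spin":[0,0,0,0,0,0,0,0,0,0],"claw":[0.65,0.65,0.65,0.65,0.65,0.65,0.65,0.65,0.65,0.65]}' && python3 -m jog '{"linear":[[0,0,0],[0,0,0],[0,0,0],[0,0,0],[0,0,0],[0,0,0],[0,0,0],[0,0,0],[0,0,0],[0,0,0]],"spin":[0,0,0,0,0,0,0,0,0,0],"claw":[0.6,0.5,0.45,0.4,0.36,0.33,0.3,0.2,0.2,0.2]}'; python3 go.py .605 -.0935 .07 76; python3 view.py pics/m7.png
```

```text
time_s: 22.65
tcp_pos: [0.4514, -0.0834, -0.0062]
tool_rot: [[0.139, 0.99, -0.0], [0.99, -0.139, 0.0], [0.0, -0.0, -1.0]]
contact_force: [-0.1, -0.0, -0.5]
gripper_width: 0.0552
grasp_force: 0.0
time_s: 23.9
tcp_pos: [0.4514, -0.0834, -0.0055]
tool_rot: [[0.139, 0.99, 0.0], [0.99, -0.139, -0.0], [-0.0, 0.0, -1.0]]
contact_force: [-1.9, 0.1, 7.4]
gripper_width: 0.0256
grasp_force: 58.5
lin [ 0.057  0.767 -0.378] spin 0.0167 | tcp [ 0.4514 -0.0834 -0.0055] psi 82.0 F [-1.9  0.1  7.4] w 0.0256 g 58.5 t 23.9 j6 -0.05
```

View pics/m7.png

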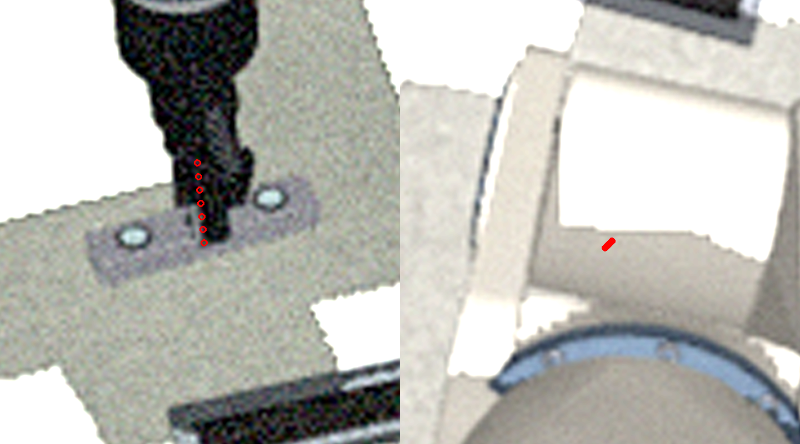

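The jaws are shut on the slider's middle, with the near fingertip at (213,243) midway between the outer windows at (133,237) and (270,198). I'll lift it and carry it over.

```bash
python3 -m jog '{"linear":[[0,0,-0.05],[0,0,-0.12],[0,0.02,-0.2],[0.02,0.12,-0.25],[0.03,0.27,-0.25],[0.05,0.42,-0.25],[0.057,0.57,-0.25],[0.057,0.68,-0.25],[0.057,0.75,-0.25],[0.057,0.767,-0.25]],"spin":[0,0,0,0,0.004,0.008,0.012,0.0155,0.0155,0.0155],"claw":[0.2,0.2,0.2,0.2,0.2,0.2,0.2,0.2,0.2,0.2]}'; python3 go.py .605 -.0935 -.001 76.3; python3 view.py pics/m8.png
```

```text
time_s: 25.25
tcp_pos: [0.6054, -0.0936, 0.0445]
tool_rot: [[0.235, 0.972, 0.0], [0.972, -0.235, -0.0], [0.0, 0.0, -1.0]]
contact_force: [-0.2, -0.1, -2.0]
gripper_width: 0.0254
grasp_force: 59.4
lin [-0.    -0.002  0.227] spin 0.0004 | tcp [ 0.6054 -0.0936  0.0445] psi 76.44 F [-0.2 -0.1 -2. ] w 0.0254 g 59.4 t 25.25 j6 0.08
```

View pics/m8.png

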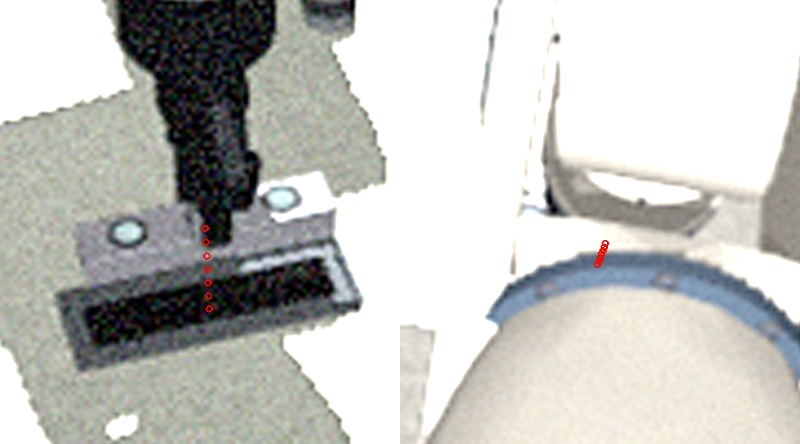

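The slider (205,232) hangs level, parallel to and centred on its tray (209,305). Lowering it now.

```bash
python3 -m jog '{"linear":[[0,0,0.04],[0,0,0.08],[0,0,0.12],[0,0,0.155],[0,0,0.18],[0,0,0.2],[0,0,0.212],[0,0,0.218],[0,0,0.222],[0,0,0.224]],"spin":[0,0,0,0,0,0,0,0,0,0],"claw":[0.2,0.2,0.2,0.2,0.2,0.2,0.2,0.2,0.2,0.2]}' && python3 -m jog '{"linear":[[0,0,0.001],[0,0,0.002],[0,0,0.003],[0,0,0.004],[0,0,0.004],[0,0,0.004],[0,0,0.004],[0,0,0.004],[0,0,0.004],[0,0,0.004]],"spin":[0,0,0,0,0,0,0,0,0,0],"claw":[0.2,0.2,0.2,0.2,0.2,0.2,0.2,0.2,0.2,0.2]}'
```

```text
time_s: 26.6
tcp_pos: [0.605, -0.0935, -0.0006]
tool_rot: [[0.235, 0.972, 0.0], [0.972, -0.235, -0.0], [0.0, 0.0, -1.0]]
contact_force: [1.1, -0.7, -2.1]
gripper_width: 0.0254
grasp_force: 59.4
time_s: 27.85
tcp_pos: [0.605, -0.0935, -0.0014]
tool_rot: [[0.235, 0.972, 0.0], [0.972, -0.235, -0.0], [-0.0, 0.0, -1.0]]
contact_force: [-1.0, -0.7, 1.4]
gripper_width: 0.0257
grasp_force: 59.7
```

```bash
python3 -m jog '{"linear":[[0,0,0],[0,0,0],[0,0,0],[0,0,-0.02],[0,0,-0.08],[0,0,-0.16],[0,0,-0.26],[0,0,-0.36],[0,0,-0.45],[0,0,-0.5]],"spin":[0,0,0,0,0,0,0,0,0,0],"claw":[0.4,0.5,0.6,0.65,0.65,0.65,0.65,0.65,0.65,0.65]}'; python3 go.py .438 .0785 .08 90
```

```text
time_s: 29.1
tcp_pos: [0.6055, -0.0936, 0.1002]
tool_rot: [[0.235, 0.972, 0.002], [0.972, -0.235, -0.0], [0.0, 0.002, -1.0]]
contact_force: [0.9, -0.6, 0.0]
gripper_width: 0.0552
grasp_force: 0.0
lin [ 0.64  -1.016  0.1  ] spin -0.0377 | tcp [ 0.6055 -0.0936  0.1002] psi 76.41 F [ 0.9 -0.6  0. ] w 0.0552 g 0.0 t 29.1 j6 0.08
```

```bash
python3 -m jog '{"linear":[[0.1,-0.15,0],[0.2,-0.3,0],[0.32,-0.5,0],[0.44,-0.7,0],[0.55,-0.87,0],[0.64,-0.98,0],[0.64,-1,0],[0.64,-1,0],[0.64,-1,0],[0.64,-1,0]],"spin":[0,-0.01,-0.02,-0.03,-0.0377,-0.0377,-0.0377,-0.0377,-0.0377,-0.0377],"claw":[0.65,0.65,0.65,0.65,0.65,0.65,0.65,0.65,0.65,0.65]}'; python3 go.py .438 .0785 .005 90; python3 - <<'E'
from loc import *
np.set_printoptions(precision=4,suppress=True)
c="scene"; grab_frame(c); print(locate("slider",c,(302,289)), locate("objective",c,(332,220)), locate("eyepiece",c,(388,197)))
E
```

```text
time_s: 30.35
tcp_pos: [0.4411, 0.0774, 0.0984]
tool_rot: [[0.001, 1.0, 0.0], [1.0, -0.001, -0.0], [-0.0, 0.0, -1.0]]
contact_force: [-0.3, -0.2, -0.3]
gripper_width: 0.0553
grasp_force: 0.0
lin [ 0.006 -0.016  0.467] spin -0.0002 | tcp [0.4411 0.0774 0.0984] psi 89.92 F [-0.3 -0.2 -0.3] w 0.0553 g 0.0 t 30.35 j6 0.17
(array([  0.6015,  -0.0923, 167.6133]), 0.9964489213091899, np.float64(0.01547505448444806)) (array([0.4365, 0.0798, 0.336 ]), 1.0576458647032612, np.float64(1.3370255777319472e-13)) (array([0.4357, 0.2566, 0.6852]), 0.9507626295219227, np.float64(4.096202194120522e-13))
```

```bash
python3 -m jog '{"linear":[[0.006,-0.016,0.05],[0.006,-0.016,0.1],[0.006,-0.016,0.15],[0.006,-0.016,0.2],[0.006,-0.016,0.25],[0.006,-0.016,0.3],[0.006,-0.016,0.36],[0.006,-0.016,0.41],[0.006,-0.016,0.44],[0.006,-0.016,0.462]],"spin":[0,0,0,0,0,0,0,0,0,0],"claw":[0.65,0.65,0.65,0.65,0.65,0.65,0.65,0.65,0.65,0.65]}' && python3 -m jog '{"linear":[[0,0,0],[0,0,0],[0,0,0],[0,0,0],[0,0,0],[0,0,0],[0,0,0],[0,0,0],[0,0,0],[0,0,0]],"spin":[0,0,0,0,0,0,0,0,0,0],"claw":[0.6,0.5,0.45,0.4,0.36,0.33,0.3,0.2,0.2,0.2]}'; python3 go.py .609 .309 .06 90; python3 view.py pics/m9.png
```

```text
time_s: 31.8
tcp_pos: [0.4374, 0.0791, 0.0057]
tool_rot: [[0.0, 1.0, -0.0], [1.0, -0.0, 0.0], [0.0, -0.0, -1.0]]
contact_force: [0.5, -0.3, -0.6]
gripper_width: 0.0555
grasp_force: 0.0
time_s: 33.05
tcp_pos: [0.4379, 0.0792, 0.0067]
tool_rot: [[0.0, 1.0, 0.001], [1.0, -0.0, 0.0], [0.0, 0.001, -1.0]]
contact_force: [-1.2, -0.0, 10.9]
gripper_width: 0.0289
grasp_force: 58.4
lin [ 1.149  0.855 -0.265] spin -0.0001 | tcp [0.4379 0.0792 0.0067] psi 89.98 F [-1.2 -0.  10.9] w 0.0289 g 58.4 t 33.05 j6 0.18
```

View pics/m9.png

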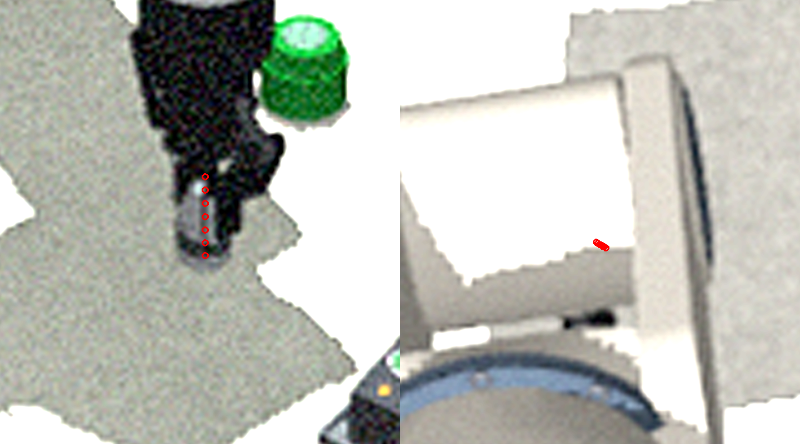

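The jaws hold the objective at about (205,225), with the near finger on its right side and the green look-alike clear at (305,70). Lifting and carrying.

```bash
python3 -m jog '{"linear":[[0,0,-0.05],[0,0,-0.12],[0,0,-0.2],[0.08,0.05,-0.26],[0.2,0.14,-0.26],[0.35,0.25,-0.26],[0.5,0.37,-0.26],[0.65,0.48,-0.26],[0.8,0.6,-0.26],[0.85,0.64,-0.26]],"spin":[0,0,0,0,0,0,0,0,0,0],"claw":[0.2,0.2,0.2,0.2,0.2,0.2,0.2,0.2,0.2,0.2]}' && python3 -m jog '{"linear":[[0.1,0.07,0],[0.2,0.14,0],[0.27,0.19,0],[0.299,0.215,0],[0.299,0.215,0],[0.299,0.215,0],[0.299,0.215,0],[0.299,0.215,0],[0.299,0.215,0],[0.299,0.215,0]],"spin":[0,0,0,0,0,0,0,0,0,0],"claw":[0.2,0.2,0.2,0.2,0.2,0.2,0.2,0.2,0.2,0.2]}'; python3 go.py .609 .309 .012 90; python3 view.py pics/m10.png
```

```text
time_s: 34.4
tcp_pos: [0.5668, 0.2508, 0.0589]
tool_rot: [[-0.001, 1.0, 0.001], [1.0, 0.001, 0.001], [0.001, 0.001, -1.0]]
contact_force: [-0.4, -0.5, -1.9]
gripper_width: 0.0291
grasp_force: 59.5
time_s: 35.65
tcp_pos: [0.6085, 0.3088, 0.0581]
tool_rot: [[0.0, 1.0, 0.0], [1.0, -0.0, 0.0], [0.0, 0.0, -1.0]]
contact_force: [0.1, 1.0, -1.5]
gripper_width: 0.0293
grasp_force: 59.5
lin [0.001 0.003 0.231] spin -0.0001 | tcp [0.6085 0.3088 0.0581] psi 89.98 F [ 0.1  1.  -1.5] w 0.0293 g 59.5 t 35.65 j6 0.47
```

View pics/m10.png

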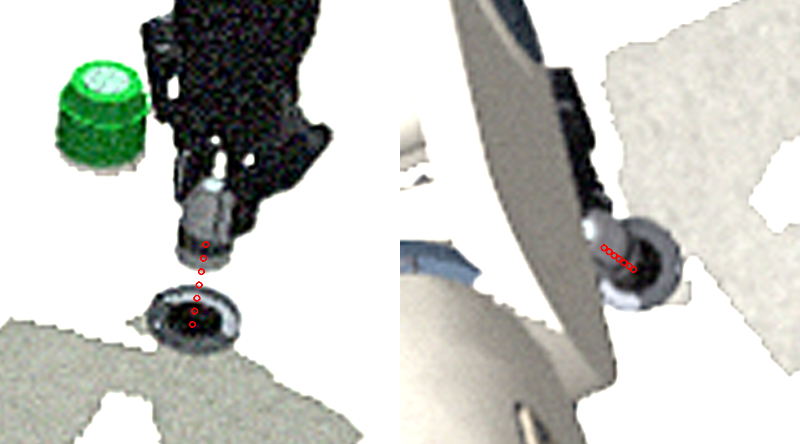

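The objective's base (203,258) hangs upright on the axis, over its dish at (193,320). Lowering it now.

```bash
python3 -m jog '{"linear":[[0,0.003,0.04],[0,0.003,0.08],[0,0.003,0.12],[0,0.003,0.155],[0,0.003,0.18],[0,0.003,0.2],[0,0.003,0.212],[0,0.003,0.222],[0,0.003,0.229],[0,0.003,0.231]],"spin":[0,0,0,0,0,0,0,0,0,0],"claw":[0.2,0.2,0.2,0.2,0.2,0.2,0.2,0.2,0.2,0.2]}' && python3 -m jog '{"linear":[[0,0,0.001],[0,0,0.002],[0,0,0.003],[0,0,0.004],[0,0,0.004],[0,0,0.004],[0,0,0.004],[0,0,0.004],[0,0,0.004],[0,0,0.004]],"spin":[0,0,0,0,0,0,0,0,0,0],"claw":[0.2,0.2,0.2,0.2,0.2,0.2,0.2,0.2,0.2,0.2]}'
```

```text
time_s: 37.0
tcp_pos: [0.6091, 0.3089, 0.0119]
tool_rot: [[0.0, 1.0, 0.0], [1.0, -0.0, 0.0], [0.0, 0.0, -1.0]]
contact_force: [-0.1, -1.1, -1.2]
gripper_width: 0.0292
grasp_force: 59.5
time_s: 38.25
tcp_pos: [0.6091, 0.3089, 0.0111]
tool_rot: [[0.0, 1.0, -0.0], [1.0, -0.0, -0.0], [-0.0, -0.0, -1.0]]
contact_force: [-0.3, 0.0, -0.2]
gripper_width: 0.029
grasp_force: 59.5
```

```bash
python3 -m jog '{"linear":[[0,0,0.001],[0,0,0.001],[0,0,0.002],[0,0,0.002],[0,0,0.002],[0,0,0.003],[0,0,0.003],[0,0,0.003],[0,0,0.003],[0,0,0.003]],"spin":[0,0,0,0,0,0,0,0,0,0],"claw":[0.2,0.2,0.2,0.2,0.2,0.2,0.2,0.2,0.2,0.2]}'
```

```text
time_s: 39.5
tcp_pos: [0.6091, 0.3089, 0.0109]
tool_rot: [[0.0, 1.0, 0.0], [1.0, -0.0, 0.0], [0.0, 0.0, -1.0]]
contact_force: [-2.4, -1.6, 4.8]
gripper_width: 0.0289
grasp_force: 60.1
```

```bash
python3 -m jog '{"linear":[[0,0,0],[0,0,0],[0,0,0],[0,0,-0.02],[0,0,-0.08],[0,0,-0.16],[0,0,-0.26],[0,0,-0.36],[0,0,-0.45],[0,0,-0.5]],"spin":[0,0,0,0,0,0,0,0,0,0],"claw":[0.4,0.5,0.6,0.65,0.65,0.7,0.8,0.9,1,1]}'; python3 go.py .436 .257 .1 55
```

```text
time_s: 40.75
tcp_pos: [0.6096, 0.3091, 0.1123]
tool_rot: [[0.0, 1.0, 0.002], [1.0, -0.0, 0.001], [0.001, 0.002, -1.0]]
contact_force: [0.8, 0.3, -0.6]
gripper_width: 0.085
grasp_force: 0.0
lin [-0.261 -0.868  0.06 ] spin 0.0972 | tcp [0.6096 0.3091 0.1123] psi 89.98 F [ 0.8  0.3 -0.6] w 0.085 g 0.0 t 40.75 j6 0.47
```

```bash
python3 -m jog '{"linear":[[-0.04,-0.12,0],[-0.09,-0.28,0],[-0.14,-0.45,0],[-0.19,-0.62,0],[-0.24,-0.78,0],[-0.261,-0.868,0],[-0.261,-0.868,0.03],[-0.261,-0.868,0.06],[-0.261,-0.868,0.06],[-0.261,-0.868,0.06]],"spin":[0.015,0.03,0.05,0.07,0.085,0.0972,0.0972,0.0972,0.0972,0.0972],"claw":[1,1,1,1,1,1,1,1,1,1]}'; python3 go.py .436 .257 .004 55;  python3 view.py pics/m11.png
```

```text
time_s: 42.0
tcp_pos: [0.4359, 0.2568, 0.0983]
tool_rot: [[0.574, 0.819, -0.0], [0.819, -0.574, -0.0], [-0.0, -0.0, -1.0]]
contact_force: [0.1, 0.7, 0.6]
gripper_width: 0.0853
grasp_force: 0.0
lin [ 0.001 -0.     0.471] spin 0.0 | tcp [0.4359 0.2568 0.0983] psi 55.0 F [0.1 0.7 0.6] w 0.0853 g 0.0 t 42.0 j6 1.14
```

View pics/m11.png

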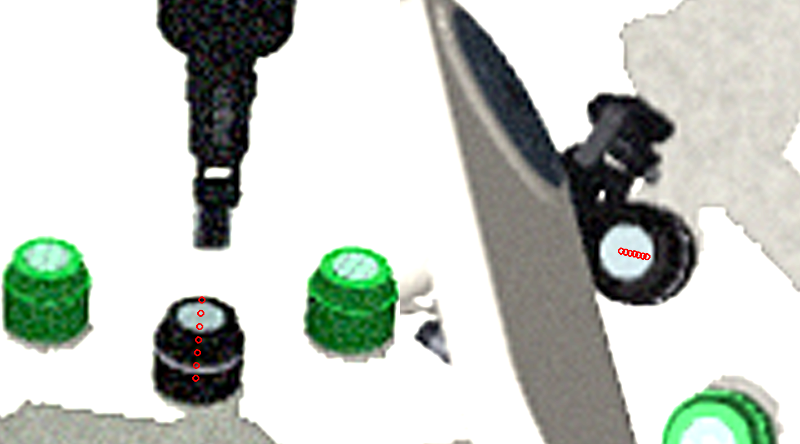

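The jaws are over the black eyepiece: its centre is at (199,345) on the axis dots in the scene panel, and at (630,252) in the top panel. The green ones sit clear on both sides.

```bash
python3 -m jog '{"linear":[[0,0,0.05],[0,0,0.1],[0,0,0.15],[0,0,0.2],[0,0,0.25],[0,0,0.3],[0,0,0.36],[0,0,0.41],[0,0,0.45],[0,0,0.471]],"spin":[0,0,0,0,0,0,0,0,0,0],"claw":[1,1,1,1,1,1,1,1,1,1]}' && python3 -m jog '{"linear":[[0,0,0],[0,0,0],[0,0,0],[0,0,0],[0,0,0],[0,0,0],[0,0,0],[0,0,0],[0,0,0],[0,0,0]],"spin":[0,0,0,0,0,0,0,0,0,0],"claw":[0.9,0.8,0.75,0.7,0.66,0.62,0.58,0.5,0.5,0.5]}'; python3 go.py .6075 -.2915 .09 90; python3 view.py pics/m12.png
```

```text
time_s: 43.35
tcp_pos: [0.4353, 0.2566, 0.0037]
tool_rot: [[0.574, 0.819, -0.001], [0.819, -0.574, -0.0], [-0.001, -0.0, -1.0]]
contact_force: [-0.0, -0.1, 0.1]
gripper_width: 0.0855
grasp_force: 0.0
time_s: 44.6
tcp_pos: [0.4358, 0.2568, 0.0052]
tool_rot: [[0.574, 0.819, 0.001], [0.819, -0.574, 0.0], [0.001, 0.0, -1.0]]
contact_force: [-1.8, -3.7, 14.7]
gripper_width: 0.0526
grasp_force: 60.0
lin [-1.753  2.276 -0.424] spin -0.0972 | tcp [0.4358 0.2568 0.0052] psi 55.0 F [-1.8 -3.7 14.7] w 0.0526 g 60.0 t 44.6 j6 1.14
```

View pics/m12.png

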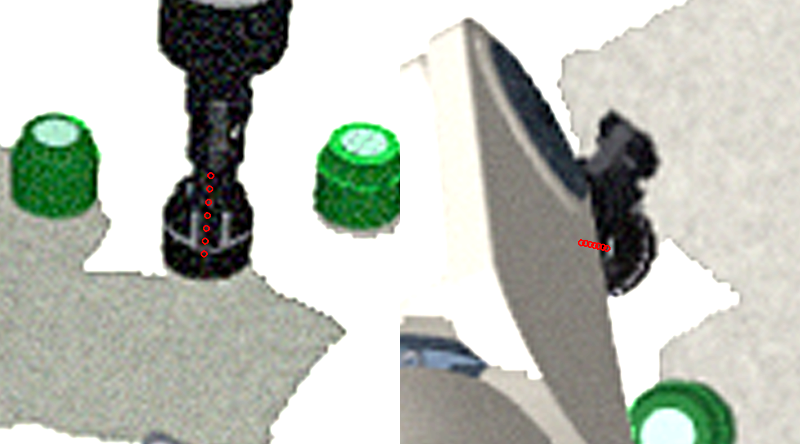

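The jaws grip the eyepiece at (207,225), with both green ones untouched at (55,165) and (357,175). Lifting and carrying.

```bash
python3 -m jog '{"linear":[[0,0,-0.04],[0,0,-0.1],[0,0,-0.18],[0,0,-0.26],[-0.06,0.08,-0.34],[-0.15,0.2,-0.4],[-0.27,0.35,-0.4],[-0.39,0.51,-0.4],[-0.51,0.66,-0.4],[-0.6,0.78,-0.4]],"spin":[0,0,0,0,0,0,0,0,0,0],"claw":[0.5,0.5,0.5,0.5,0.5,0.5,0.5,0.5,0.5,0.5]}' && python3 -m jog '{"linear":[[-0.12,0.15,0],[-0.24,0.31,0],[-0.36,0.46,0],[-0.48,0.62,0],[-0.6,0.77,0],[-0.7,0.91,0],[-0.76,1,0],[-0.76,1,0],[-0.76,1,0],[-0.76,1,0]],"spin":[0,0,0,0,0,0,0,0,0,0],"claw":[0.5,0.5,0.5,0.5,0.5,0.5,0.5,0.5,0.5,0.5]}'; python3 go.py .6075 -.2915 .05 55
```

```text
time_s: 45.95
tcp_pos: [0.4949, 0.0675, 0.0853]
tool_rot: [[0.574, 0.819, 0.001], [0.819, -0.574, 0.0], [0.001, 0.001, -1.0]]
contact_force: [0.8, 1.0, -2.5]
gripper_width: 0.0526
grasp_force: 63.0
time_s: 47.2
tcp_pos: [0.5706, -0.1692, 0.0843]
tool_rot: [[0.573, 0.82, -0.001], [0.82, -0.573, 0.0], [-0.0, -0.001, -1.0]]
contact_force: [-0.9, -0.7, -0.4]
gripper_width: 0.0523
grasp_force: 63.1
lin [-0.395  0.502  0.171] spin 0.0001 | tcp [ 0.5706 -0.1692  0.0843] psi 55.04 F [-0.9 -0.7 -0.4] w 0.0523 g 63.1 t 47.2 j6 0.32
```

```bash
python3 -m jog '{"linear":[[-0.08,0.1,0],[-0.17,0.22,0],[-0.27,0.34,0],[-0.34,0.43,0.02],[-0.395,0.502,0.06],[-0.395,0.502,0.1],[-0.395,0.502,0.14],[-0.395,0.502,0.17],[-0.395,0.502,0.17],[-0.395,0.502,0.17]],"spin":[0,0,0,0,0,0,0,0,0,0],"claw":[0.5,0.5,0.5,0.5,0.5,0.5,0.5,0.5,0.5,0.5]}'; python3 go.py .6075 -.2915 .01 55; python3 view.py pics/m13.png
```

```text
time_s: 48.45
tcp_pos: [0.6081, -0.2924, 0.0506]
tool_rot: [[0.573, 0.819, 0.0], [0.819, -0.573, -0.0], [0.0, 0.0, -1.0]]
contact_force: [-0.3, -0.3, -1.3]
gripper_width: 0.052
grasp_force: 63.2
lin [ 0.002 -0.005  0.203] spin 0.0 | tcp [ 0.6081 -0.2924  0.0506] psi 55.02 F [-0.3 -0.3 -1.3] w 0.052 g 63.2 t 48.45 j6 0.16
```

View pics/m13.png

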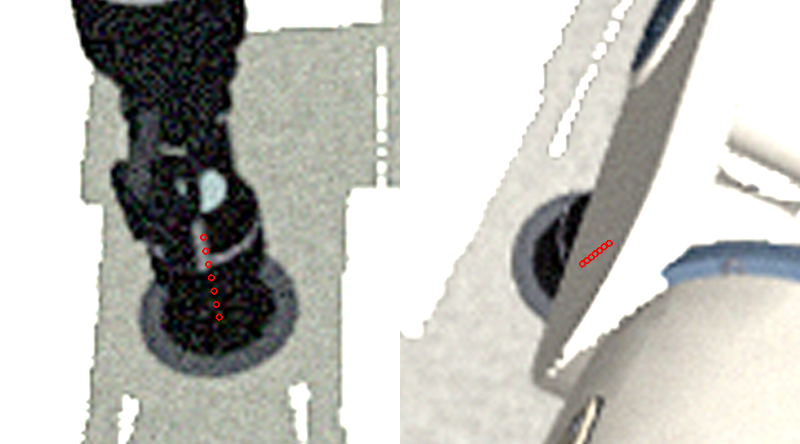

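The eyepiece (205,230) hangs level on the axis over its dish at (218,315). Lowering in small steps.

```bash
python3 -m jog '{"linear":[[0.002,-0.005,0.03],[0.002,-0.005,0.07],[0.002,-0.005,0.11],[0.002,-0.005,0.14],[0.002,-0.005,0.16],[0.002,-0.005,0.175],[0.002,-0.005,0.185],[0.002,-0.005,0.193],[0.002,-0.005,0.198],[0.002,-0.005,0.2]],"spin":[0,0,0,0,0,0,0,0,0,0],"claw":[0.5,0.5,0.5,0.5,0.5,0.5,0.5,0.5,0.5,0.5]}' && python3 -m jog '{"linear":[[0,0,0.001],[0,0,0.002],[0,0,0.003],[0,0,0.004],[0,0,0.004],[0,0,0.005],[0,0,0.005],[0,0,0.005],[0,0,0.005],[0,0,0.005]],"spin":[0,0,0,0,0,0,0,0,0,0],"claw":[0.5,0.5,0.5,0.5,0.5,0.5,0.5,0.5,0.5,0.5]}'
```

```text
time_s: 49.8
tcp_pos: [0.6074, -0.2917, 0.0103]
tool_rot: [[0.574, 0.819, 0.0], [0.819, -0.574, -0.0], [0.0, 0.0, -1.0]]
contact_force: [-0.3, 0.2, -1.9]
gripper_width: 0.0523
grasp_force: 63.2
time_s: 51.05
tcp_pos: [0.6073, -0.2917, 0.0095]
tool_rot: [[0.574, 0.819, 0.0], [0.819, -0.574, -0.0], [0.0, 0.0, -1.0]]
contact_force: [-2.6, 0.7, 3.2]
gripper_width: 0.0523
grasp_force: 63.8
```

```bash
python3 -m jog '{"linear":[[0,0,0],[0,0,0],[0,0,0],[0,0,0],[0,0,-0.03],[0,0,-0.1],[0,0,-0.2],[0,0,-0.35],[0,0,-0.5],[0,0,-0.6]],"spin":[0,0,0,0,0,0,0,0,0,0],"claw":[0.7,0.8,0.9,1,1,1,1,1,1,1]}' && python3 -m jog '{"linear":[[-0.2,0,0],[-0.4,0,-0.2],[-0.6,0,-0.3],[-0.8,0,-0.3],[-1,0,-0.3],[-1,0,-0.3],[-1,0,-0.3],[-1,0,-0.3],[-1,0,-0.3],[-1,0,-0.3]],"spin":[0,0,0,0,0,0,0,0,0,0],"claw":[1,1,1,1,1,1,1,1,1,1]}'; python3 - <<'E'
from rig import *
import cv2
a=grab_frame("top")[100:340,80:560,::-1]; b=grab_frame("scene")[150:390,100:580,::-1]
cv2.imwrite("pics/end.png",cv2.convertScaleAbs(cv2.resize(cv2.vconcat([a,b]),(600,600)),alpha=1.6))
E
```

```text
time_s: 52.3
tcp_pos: [0.6081, -0.2921, 0.1324]
tool_rot: [[0.574, 0.819, 0.003], [0.819, -0.574, -0.001], [0.001, 0.003, -1.0]]
contact_force: [-0.5, -0.2, 0.1]
gripper_width: 0.0852
grasp_force: 0.0
time_s: 53.55
tcp_pos: [0.4929, -0.455, 0.1893]
tool_rot: [[0.573, 0.82, -0.0], [0.82, -0.573, 0.0], [0.0, -0.0, -1.0]]
contact_force: [-0.3, -0.1, 1.1]
gripper_width: 0.0854
grasp_force: 0.0
```

View pics/end.png

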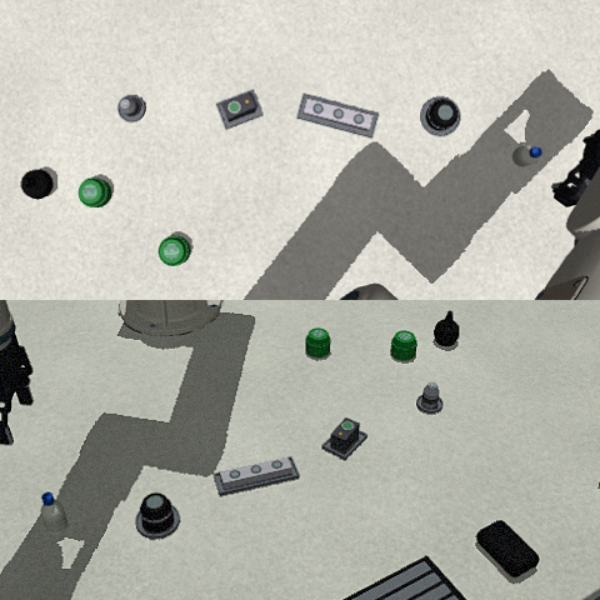

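The final picture shows all four parts seated in their matching holders. In the top panel the objective is at (130,107), the cassette at (239,108), the slider at (338,115) and the eyepiece at (441,116). The blower, cleaner and green look-alikes are where they started, and the arm is clear. Handing in.

```bash
python3 -c "
from rig import env
print(env.close_job())"
```

```text
the job is handed in; nothing more can be done
None
```

All four parts are standing in their matching holders, checked in the final picture, and the job was handed in at about 54 s; I viewed 16 pictures against the limit of 14, and my first grasp closed on air above the cassette because the fingertips sit about 32 mm farther back than stated.

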